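Swap labware round between three bench devices

TASK

The labware is standing on the wrong devices: swap it round so that the steel beaker ends in the middle of the magnetic stirrer's round plate, the capped amber bottle in the middle of the balance's square steel pan, and the lidded staining box in the middle of the rocker's black rubber platform, parking one of them in the empty metal tray on the way. Set each thing down upright without dropping it or tipping it over, and do not disturb the rack of orange-capped tubes or the blue tip box.

Things in the scene. Friction and masses are not known exactly. Their poses are not given: they have to be found in the camera images.
- beaker: Stainless steel beaker, open at the top, round: outside diameter 58 mm, 80 mm high, wall 3 mm, 0.1 to 0.2 kg. Origin at the centre of its underside, z up. It starts on the balance's pan; it belongs on the stirrer's plate. Any turn about z will do.
- bottle: Amber glass reagent bottle with a white screw cap: straight body of diameter 54 mm up to 66 mm above its underside, then a shoulder to the cap (diameter 36 mm), 97 mm high in all, 0.15 to 0.3 kg. Origin at the centre of its underside, z up. It starts on the rocker's platform; it belongs on the balance's pan. Any turn about z will do.
- staining_box: Closed oblong staining box with a white lid, one rigid piece: lid 90 mm (along its x) by 56 mm (along its y), 40 mm high; the lid is the top 10 mm, the grey box below it is 86 by 52 mm. 0.1 to 0.2 kg. Origin at the centre of its underside, z up. It starts on the stirrer's plate; it belongs on the rocker's platform. Any turn about z will do.
- stirrer_plate (a point): Magnetic stirrer, a fixed white block 150 (x) by 120 mm (y) with a black knob on its front (-x) face and a round white plate of diameter 112 mm on top. This point is the centre of the plate's top surface (48 mm above the table, 8 mm above the block); x points from the knob to the back, z up.
- balance_pan (a point): Balance, a fixed white block 180 (x) by 130 mm (y), 38 mm high, with a black display on top near its front (-x) edge and a square steel pan 100 by 100 mm behind it. The pan is rigid. This point is the centre of the pan's top surface (48 mm above the table); x points from the display to the pan, z up.
- rocker_mat (a point): Rocker (switched off, fixed and rigid): white base with an oblong platform 150 (x) by 120 mm (y) covered with a flat black rubber mat with grey ribs along x. This point is the centre of the mat's top surface (48 mm above the table); x along the long side, z up.
- tray_floor (a point): Empty shallow dark metal tray, fixed: 140 by 140 mm outside, 4 mm walls, 10 mm high, floor 4 mm thick. The free spot for parking one thing. This point is the centre of its floor's top surface (4 mm above the table), axes along the walls, z up.
- tube_rack: Loose rack of orange-capped tubes, 55 (x) by 120 (y) by 90 mm high, standing in front of the devices on the robot's side; origin at the centre of its underside. Leave it alone.
- tip_box: Loose blue pipette-tip box, 65 by 65 by 48 mm high; origin at the centre of its underside. Leave it alone.

How it is judged:
On the way:
1. one of the three things has been set down in the metal tray and let go (within 40 mm of its centre) (((horizontal distance between beaker and tray_floor below 0.04 m and z of beaker in the frame of tray_floor below 0.006 m and angle between beaker's own z axis and vertical below 0.1 rad and contact force between beaker and the fingers below 0.1 N) or (horizontal distance between bottle and tray_floor below 0.04 m and z of bottle in the frame of tray_floor below 0.006 m and angle between bottle's own z axis and vertical below 0.1 rad and contact force between bottle and the fingers below 0.1 N) or (horizontal distance between staining_box and tray_floor below 0.04 m and z of staining_box in the frame of tray_floor below 0.006 m and angle between staining_box's own z axis and vertical below 0.1 rad and contact force between staining_box and the fingers below 0.1 N))), for 0.2 s.
At the end, for the whole second after the job is handed in: The beaker stands on the stirrer's plate, the bottle on the balance's pan and the staining box on the rocker's mat, each within 15 mm of the surface's centre, resting on it (underside within 5 mm of its height), upright within 0.1 rad, released and at rest (horizontal distance between beaker and stirrer_plate below 0.015 m and z of beaker in the frame of stirrer_plate between -0.005 and 0.005 m and angle between each of beaker, bottle, staining_box's own z axis and vertical below 0.1 rad and linear speed of each of beaker, bottle, staining_box below 0.02 m/s and angular speed of each of beaker, bottle, staining_box below 0.2 rad/s and horizontal distance between bottle and balance_pan below 0.015 m and z of bottle in the frame of balance_pan between -0.005 and 0.005 m and horizontal distance between staining_box and rocker_mat below 0.015 m and z of staining_box in the frame of rocker_mat between -0.005 and 0.005 m); the robot touches nothing.
It fails at once if one of the three things is tipped by more than 35 degrees (angle between any of beaker, bottle, staining_box's own z axis and vertical above 0.61 rad).
It fails at once if one of the three things is dropped or thrown (faster than 0.7 m/s while the fingers do not touch it: a fall of about 25 mm) ((linear speed of beaker above 0.7 m/s and contact force between beaker and the fingers below 0.1 N) or (linear speed of bottle above 0.7 m/s and contact force between bottle and the fingers below 0.1 N) or (linear speed of staining_box above 0.7 m/s and contact force between staining_box and the fingers below 0.1 N)).
It fails at once if the tube rack is pushed more than 20 mm from its place or tipped by more than 35 degrees (distance of tube_rack from where it was at the start of the episode above 0.02 m or angle between tube_rack's own z axis and vertical above 0.61 rad).
It fails at once if the tip box is pushed more than 20 mm from its place or tipped by more than 35 degrees (distance of tip_box from where it was at the start of the episode above 0.02 m or angle between tip_box's own z axis and vertical above 0.61 rad).
It also fails if it takes over 120 s, if anything falls off the work surface, if the arm or the gripper's body presses on something with over 40 N, if the wrist force passes 120 N, or if a joint passes its speed limit or range.

ROBOT

A 6-joint arm with a two-finger parallel gripper is mounted at the origin on the work surface. World frame = base frame: x ahead of the robot, y to its left, z up, the work surface at z = 0. Lengths are in m, angles in rad, forces in N, time in s.
With the tool pointing down it reaches from about 0.35 to 0.975 m from the base axis. Payload 17.4 kg.
Tool frame: the origin (TCP) lies at the very end of the fingers, on their centre line; the grasp point (between the pads) lies 19 mm behind it; x points along the fingers, z is the direction in which the jaws open and shut, and the axes are right-handed (so a half turn about x gives the same grasp; the last joint's range is limited). The gripper opens to 85 mm and grips with 20 to 120 N. Pads are 22 mm wide; open, the fingers measure 114 mm over their backs; the gripper's body (76 mm by 85 mm) begins 54 mm behind the grasp point. The pads swing forward as they close: fully open they stand 13 mm farther back than shut.
Start: joints at [1.264, 0.116, 1.442, -0, 1.584, -0.038], TCP at [0.179, 0.651, 0.231] pointing down, gripper open.
Joint ranges: [-2.83, 2.83], [-0.83, 2.19], [0.07, 2.5], [-1.14, 4.28], [0.01, 3], [-2.97, 2.97]. Speed limits (rad/s): [1.89, 1.89, 2.22, 3.14, 3.14, 3.14].

INTERFACE

Orientations are given as a unit quaternion [x, y, z, w].
In Python, from bench import ctrl, grab_frame, camera_params gives the robot as it stands.
- The arm moves only by the shell command python3 -m creep 'ROWS' [FORCE]. ROWS is JSON, a list of rows, each a list of 3 entries, a list of its own where there are three numbers: the shift along the tool's x, y, z in m, then the turn, a rotation vector about the tool's x, y, z in degrees, then the opening in per cent of the stroke, from 0 (shut) to 100 (fully open). A call has exactly 10 rows; each row is the pose to reach, as a shift and turn from the pose measured when the call began, along the tool's axes at that moment; what a row does not reach only later rows make up. A row lasts 1/10 s, in which the tool goes at most 50 mm and 8.59 degrees, less where a joint would pass 70% of its speed; a pose out of reach is approached as far as the arm can. A call with a gripper value outside its range is refused whole. The fingers move at their own pace and stop on an object; FORCE is the grip in N (left out, the last holds). Time passes only in rows, so rows that repeat a pose let the fingers close, or fill a call up. It gives the time, the measured TCP pose, the force and the opening at its end, in the units of the state.
- ctrl.state(): the state, without advancing time (a new reading comes with each control period).
- grab_frame(name): name is "scene" or "top"; returns (picture, depth): 420x560x3 uint8, red, green, blue; 420x560 float32, m along the optical axis (not along the pixel's ray), 0 where there is no reading.
- camera_params(name): a dict with "vfov" (degrees; the focal length in pixels is half the picture's height over the tangent of half this angle, whatever the lens; pixels are square), "cx", "cy" (the principal point, pixels), "R" (3x3) and "t" (3): a world point X has camera coordinates R X + t. Camera axes: x right, y down, z forward; pixel columns grow to the right and rows downward; lengths in m; the calibration is good to about 2 mm. A picture is of the moment at which its call begins. camera_params takes no time and is no camera call.
- ctrl.hand_in(): hands the job in, once; it reports no verdict.
The state is a dict: "t": time; "q": joint angles; "dq": joint speeds; "effort": joint torques, N m; "eef_pos": TCP position; "tool_rot": TCP orientation; "ft_force": force on the tool from outside, world axes, zero at the start; "torque": the same for the moment, N m; "width": opening from 0.0 (shut) to 1.0 (fully open).
Only numpy, scipy, OpenCV 4.12 (cv2) and the standard library are available. Lean on these libraries where they do the work, as an engineer would, in place of code of your own. Each camera call takes 0.05 s, during which the arm holds its last target. There are 200 camera calls.

## Working session

There is one attempt and no reset: what is moved stays moved. The work goes in short steps, Python scripts to look and compute and a shell command to move; the robot and the scene stay as the last step left them, time stands still between calls to the robot, and variables do not carry over. Pictures are saved under pics/ and viewed, about 12 in all and at most 16, crops included, and the job is handed in when it is done.

```bash
ls; mkdir -p pics
python3 - <<'E'
from bench import ctrl, grab_frame, camera_params
import cv2,numpy as np
for n in("scene","top"):
    p,d=grab_frame(n); cv2.imwrite(f"pics/{n}0.png",p[:,:,::-1]); np.save(f"pics/{n}0.npy",d)
    print(n,camera_params(n),(d>0).mean())
print(ctrl.state())
E
```

```text
pics
scene {'vfov': 50.11716627824398, 'cx': 277.7288398786038, 'cy': 204.18858091687304, 'R': array([[-0.8017286 ,  0.59748536,  0.01557259],
       [ 0.47576461,  0.65373624, -0.58845302],
       [-0.36177243, -0.46437073, -0.80838143]]), 't': array([ 0.38757082, -0.20305761,  1.18026007])} 0.9961734693877551
top {'vfov': 52.566422929457055, 'cx': 284.9312065592229, 'cy': 210.83983021825344, 'R': array([[-0.02591866, -0.99959322, -0.01190013],
       [-0.99389994,  0.02704389, -0.10691835],
       [ 0.10719668,  0.00905636, -0.99419659]]), 't': array([0.02368233, 0.50251051, 1.05651561])} 0.9959523809523809
{'t': 0.1, 'q': array([ 1.26417471e+00,  1.16463339e-01,  1.44215210e+00, -8.54375750e-06,
        1.58400882e+00, -3.77931730e-02]), 'dq': array([ 0.00106042, -0.00160207, -0.00303171, -0.00054888,  0.00045035,
       -0.00125536]), 'effort': array([ 3.79512450e-03, -7.33659482e+01, -6.33788180e+01,  4.55444621e-06,
        5.16452754e-03,  1.66458437e-05]), 'eef_pos': array([0.1792414 , 0.65060686, 0.23064772]), 'tool_rot': array([-0.42869736,  0.56279141,  0.42827263,  0.56219833]), 'ft_force': array([-0.16721125,  0.77881526,  0.34201321]), 'torque': array([-0.01510867,  0.01652875,  0.04030542]), 'width': 0.9983681903555495}
```

View pics/top0.png

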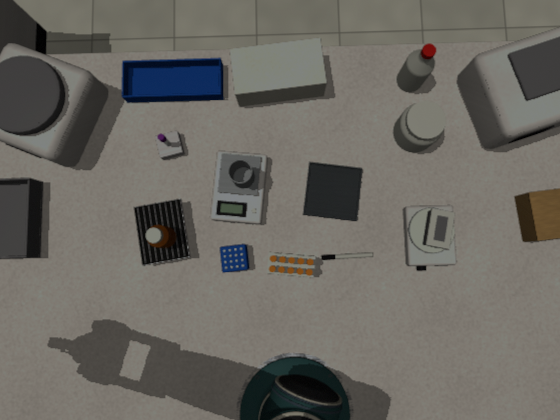

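View pics/scene0.png

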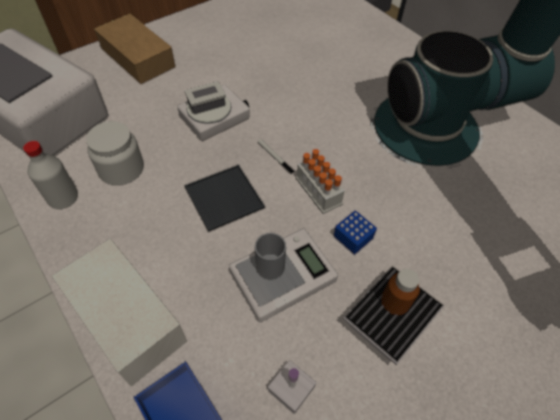

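The top view shows the beaker on the balance (241,174), the bottle on the rocker (155,236), the box on the stirrer (440,230), the empty tray (333,191), the rack (292,265) and the tip box (234,258). The scene view agrees. Next I'll enlarge crops.

```bash
cat > h.py <<'E'
import numpy as np, cv2
from bench import ctrl, grab_frame, camera_params
def cam(n):
    c=camera_params(n); f=210/np.tan(np.radians(c["vfov"])/2); return c,f
def proj(n,X):
    c,f=cam(n); p=c["R"]@np.asarray(X,float)+c["t"]; return np.array([c["cx"]+f*p[0]/p[2],c["cy"]+f*p[1]/p[2]])
def ray(n,uv):
    c,f=cam(n); d=c["R"].T@np.array([(uv[0]-c["cx"])/f,(uv[1]-c["cy"])/f,1.]); return -c["R"].T@c["t"],d
def atz(n,uv,z):
    o,d=ray(n,uv); return o+d*(z-o[2])/d[2]
def tri(uv1,uv2,n1="top",n2="scene"):
    a,d=ray(n1,uv1); b,e=ray(n2,uv2); A=np.c_[d,-e]; s=np.linalg.lstsq(A,b-a,rcond=None)[0]
    p,q=a+s[0]*d,b+s[1]*e; return (p+q)/2,np.linalg.norm(p-q)
def cloud(n,D):
    c,f=cam(n); v,u=np.mgrid[:420,:560]; P=np.stack([(u-c["cx"])/f*D,(v-c["cy"])/f*D,D],-1); return (P-c["t"])@c["R"]
E
python3 - <<'E'
from h import *
t=cv2.imread("pics/top0.png");s=cv2.imread("pics/scene0.png")
def crop(im,u,v,w=100,h=75): return cv2.resize(im[v:v+h,u:u+w],(400,300),interpolation=cv2.INTER_CUBIC)
cv2.imwrite("pics/c1.png",np.vstack([np.hstack([crop(t,190,148),crop(t,115,196)]),np.hstack([crop(t,385,200),crop(t,285,155)])]))
cv2.imwrite("pics/c2.png",np.vstack([np.hstack([crop(s,225,230,120,90),crop(s,335,262,120,90)]),np.hstack([crop(s,165,70),crop(s,175,160)])]))
P=cloud("top",np.load("pics/top0.npy"));Q=cloud("scene",np.load("pics/scene0.npy"))
for uv in[(241,174),(234,185),(250,160),(155,234),(180,250),(150,215),(437,222),(441,231),(420,225),(333,191),(400,300),(200,300)]:print("top",uv,P[uv[1],uv[0]].round(4))
for uv in[(270,240),(280,290),(406,280),(400,320),(205,95),(225,195),(300,130)]:print("scn",uv,Q[uv[1],uv[0]].round(4))
E
```

```text
top (241, 174) [0.5964 0.1181 0.0525]
top (234, 185) [0.5693 0.1364 0.0501]
top (250, 160) [0.633  0.0954 0.0464]
top (155, 234) [0.4454 0.3039 0.1476]
top (180, 250) [0.4101 0.273  0.0481]
top (150, 215) [0.4991 0.3473 0.0512]
top (437, 222) [ 0.4597 -0.3522  0.0888]
top (441, 231) [ 0.438  -0.3607  0.0878]
top (420, 225) [ 0.4563 -0.3239  0.048 ]
top (333, 191) [ 0.5542 -0.1164  0.0035]
top (400, 300) [ 0.2699 -0.2759  0.0024]
top (200, 300) [0.2824 0.2337 0.0013]
scn (270, 240) [0.5738 0.0942 0.1097]
scn (280, 290) [0.602  0.165  0.0506]
scn (406, 280) [0.4478 0.3104 0.1446]
scn (400, 320) [0.4611 0.3406 0.0486]
scn (205, 95) [ 0.4501 -0.3467  0.0903]
scn (225, 195) [ 0.5486 -0.115   0.0065]
scn (300, 130) [ 0.2748 -0.1833  0.0006]
```

View pics/c1.png

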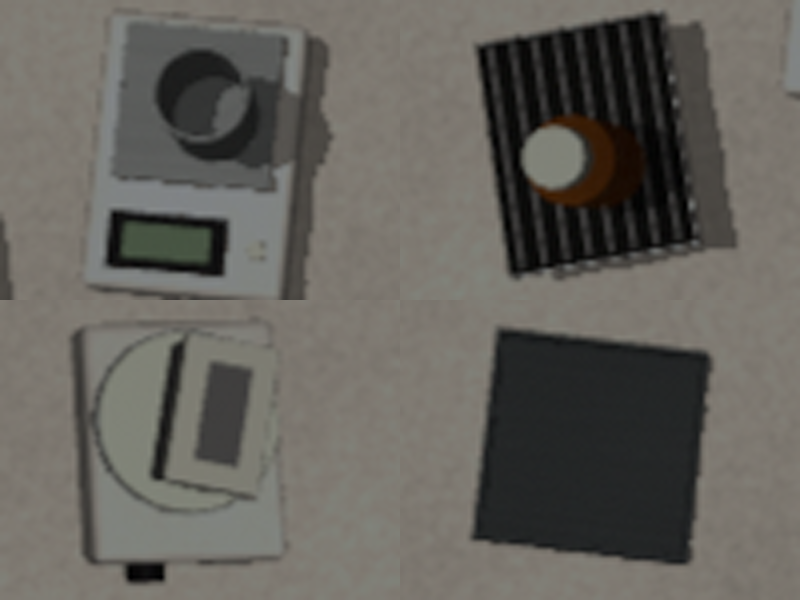

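View pics/c2.png

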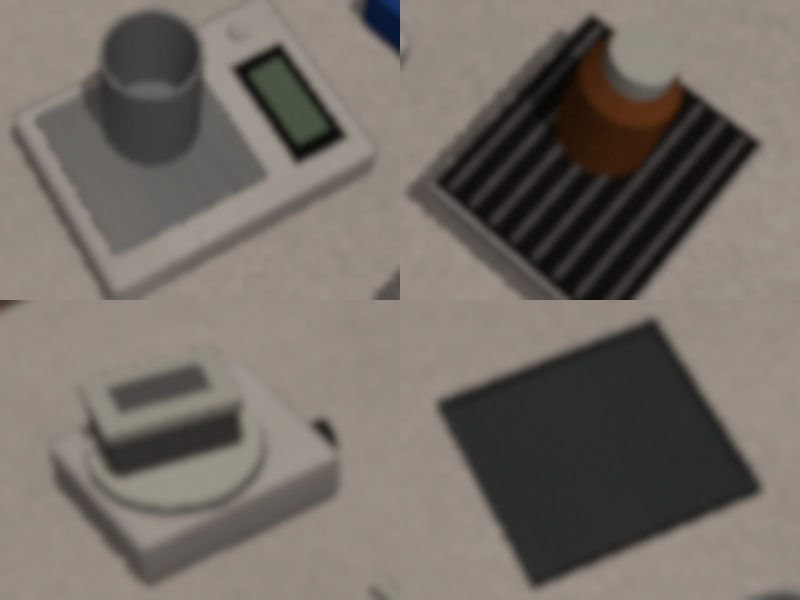

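Run:
```python
from h import *
T=lambda x,y,u,v,s=4:((x+.5)/s-.5+u,(y+.5)/s-.5+v)
k=10/3
print("cam",-cam("top")[0]["R"].T@cam("top")[0]["t"])
for nm,a,b in[("pan++",T(127,22,190,148),T(110,255,225,230,k)),("pan+-",T(288,38,190,148),T(38,120,225,230,k)),("pan-+",T(113,178,190,148),T(268,178,225,230,k)),
 ("mat+-",T(262,14,115,196),T(30,183,335,262,k)),("mat--",T(298,244,115,196),T(193,15,335,262,k)),("mat-+",T(112,275,115,196),T(360,143,335,262,k)),
 ("tray++",T(100,28,285,155),T(135,285,175,160)),("tray+-",T(310,55,285,155),T(40,103,175,160)),("tray--",T(290,263,285,155),T(255,20,175,160)),("tray-+",T(73,240,285,155),T(360,190,175,160))]:
    print(nm,*[np.round(x,4) for x in tri(a,b)])
Z={"pan":(.048,190,148,[(127,22),(288,38),(274,190),(113,178)]),"mat":(.048,115,196,[(78,45),(262,14),(298,244),(112,275)]),"tray":(.01,285,155,[(100,28),(310,55),(290,263),(73,240)]),"plate":(.048,385,200,[(95,121),(277,121),(186,30),(186,212)]),"box":(.088,385,200,[(190,32),(275,48),(255,198),(165,178)])}
for n,(z,u,v,c) in Z.items():
    p=np.array([atz("top",T(*x,u,v),z) for x in c]);e=p[:2]-p[[3,2]];print(n,"centre",p.mean(0).round(4),"sides",[np.linalg.norm(p[i]-p[i-1]).round(3) for i in range(4)],"yaw x",np.degrees(np.arctan2(*e.mean(0)[1::-1])).round(1))
for n in("top","scene"):
    P=cloud(n,np.load(f"pics/{n}0.npy")).reshape(-1,3)
    def sel(c,r,lo,hi): return P[(np.hypot(*(P[:,:2]-c).T)<r)&(P[:,2]>lo)&(P[:,2]<hi)]
    for nm,c,r,lo,hi in[("beaker",(.59,.11),.06,.115,.14),("cap",(.445,.305),.05,.138,.16),("box",(.445,-.357),.07,.08,.1),("pan",(.59,.115),.05,.03,.06),("plate",(.44,-.34),.05,.04,.06),("mat",(.45,.29),.06,.04,.06),("tray",(.55,-.116),.05,-.02,.02)]:
        q=sel(c,r,lo,hi);(cc,wh,a)=cv2.minAreaRect(q[:,:2].astype(np.float32));ce,rr=cv2.minEnclosingCircle(q[:,:2].astype(np.float32))
        print(n,nm,len(q),"z",np.median(q[:,2]).round(4),"rect",np.round(cc,4),np.round(wh,4),round(a,1),"circ",np.round(ce,4),round(rr,4))
for uv in[(290,265),(234,258)]:
    print(cloud("top",np.load("pics/top0.npy"))[uv[1],uv[0]].round(3))
```

```text
cam [3.86804012e-01 5.14671467e-04 1.10439363e+00]
pan++ [0.6532 0.1667 0.049 ] 0.0025
pan+- [0.6392 0.0674 0.0415] 0.004
pan-+ [0.5529 0.1788 0.0435] 0.0013
mat+- [0.5379 0.2738 0.0443] 0.0003
mat-- [0.3922 0.2522 0.0451] 0.0031
mat-+ [0.3765 0.3661 0.0495] 0.002
tray++ [ 0.6318 -0.0563  0.0056] 0.0046
tray+- [ 0.6103 -0.1936  0.0079] 0.0022
tray-- [ 0.4741 -0.1743  0.0073] 0.0031
tray-+ [ 0.4941 -0.0357  0.0036] 0.0005
pan centre [0.5966 0.1218 0.048 ] sides [np.float64(0.1), np.float64(0.103), np.float64(0.098), np.float64(0.102)] yaw x -6.0
mat centre [0.4572 0.3194 0.048 ] sides [np.float64(0.146), np.float64(0.117), np.float64(0.146), np.float64(0.117)] yaw x 8.9
tray centre [ 0.5531 -0.1155  0.01  ] sides [np.float64(0.141), np.float64(0.138), np.float64(0.137), np.float64(0.14)] yaw x -8.5
plate centre [ 0.4436 -0.3506  0.048 ] sides [np.float64(0.078), np.float64(0.112), np.float64(0.078), np.float64(0.113)] yaw x 170.1
box centre [ 0.4451 -0.3585  0.088 ] sides [np.float64(0.089), np.float64(0.051), np.float64(0.091), np.float64(0.054)] yaw x -12.2
top beaker 148 z 0.1273 r
[... 631 characters left out ...]
eaker 344 z 0.1254 rect [0.5888 0.1139] [0.0571 0.0566] 46.5 circ [0.5882 0.1135] 0.0296
scene cap 361 z 0.1453 rect [0.4438 0.31  ] [0.0353 0.0346] 33.3 circ [0.4433 0.3101] 0.0185
scene box 630 z 0.0886 rect [ 0.4453 -0.3575] [0.0591 0.09  ] 77.2 circ [ 0.4451 -0.3576] 0.0515
scene pan 1070 z 0.0487 rect [0.5939 0.12  ] [0.0863 0.0994] 50.9 circ [0.5901 0.115 ] 0.05
scene plate 535 z 0.0485 rect [ 0.439  -0.3193] [0.0988 0.0567] 3.8 circ [ 0.4401 -0.3382] 0.0497
scene mat 1425 z 0.0487 rect [0.4491 0.3045] [0.1174 0.0899] 6.8 circ [0.4501 0.2902] 0.0599
scene tray 1193 z 0.0046 rect [ 0.5497 -0.1157] [0.0978 0.0989] 57.3 circ [ 0.55   -0.1159] 0.0501
[0.366 0.001 0.055]
[0.387 0.139 0.049]
```

```bash
cat >> h.py <<'E'
from scipy.spatial.transform import Rotation as Ro
def to(*targets):
    """targets (x,y,z,jaw yaw deg): shift in the present tool frame + turn, chosen mod 180"""
    s=ctrl.state(); R=Ro.from_quat(s["tool_rot"]); M=R.as_matrix(); p=s["eef_pos"]
    yaw=np.degrees(np.arctan2(M[1,2],M[0,2]))
    print("t %.1f pos %s yaw %.1f q6 %.2f w %.2f f %s"%(s["t"],p.round(4),yaw,s["q"][5],s["width"],s["ft_force"].round(1)),"down",M[:,0].round(3))
    for x,y,z,a in targets:
        a=yaw+(a-yaw+90)%180-90 if a is not None else yaw
        c,d=np.cos(np.radians(a)),np.sin(np.radians(a)); zt=np.array([c,d,0]);xt=np.array([0,0,-1.]);G=np.c_[xt,np.cross(zt,xt),zt]
        print("shift",(M.T@(np.array([x,y,z])-p)).round(4),"turn",np.degrees((R.inv()*Ro.from_matrix(G)).as_rotvec()).round(1),"dist",np.linalg.norm(np.array([x,y,z])-p).round(3))
E
python3 -c "
from h import *
to((.589,.1137,.2,None),(.589,.1137,.2,90),(.589,.1137,.2,0),(.589,.1137,.073,0))"
```

```text
t 0.1 pos [0.1792 0.6506 0.2306] yaw 74.6 q6 -0.04 w 1.00 f [-0.2  0.8  0.3] down [-0.    -0.001 -1.   ]
shift [ 0.0311 -0.5376 -0.4088] turn [-0.  -0.1 -0. ] dist 0.676
shift [ 0.0311 -0.5376 -0.4088] turn [-15.4  -0.1  -0. ] dist 0.676
shift [ 0.0311 -0.5376 -0.4088] turn [74.6 -0.1  0. ] dist 0.676
shift [ 0.1581 -0.5376 -0.4086] turn [74.6 -0.1  0. ] dist 0.694
```

```bash
python3 -m creep '[[[0,-0.02,-0.015],[2,0,0],100],[[0,-0.05,-0.038],[7,0,0],100],[[0,-0.09,-0.068],[12,0,0],100],[[0,-0.13,-0.099],[17,0,0],100],[[0,-0.17,-0.129],[22,0,0],100],[[0,-0.21,-0.16],[27,0,0],100],[[0,-0.25,-0.19],[32,0,0],100],[[0,-0.29,-0.22],[37,0,0],100],[[0,-0.33,-0.25],[42,0,0],100],[[0,-0.36,-0.27],[46,0,0],100]]' 50; python3 -c "
from h import *
to((.589,.1137,.2,15))"
```

```text
t: 1.1
eef_pos: [0.4557, 0.2922, 0.2309]
tool_rot: [-0.174, 0.686, 0.173, 0.685]
ft_force: [-1.3, 0.2, -0.0]
width: 1.003
t 1.1 pos [0.4557 0.2922 0.2309] yaw 28.3 q6 0.03 w 1.00 f [-1.3  0.2 -0. ] down [-0.    -0.001 -1.   ]
shift [ 0.0311 -0.2204  0.0326] turn [13.3 -0.   0.1] dist 0.225
```

```bash
python3 -m creep '[[[0.005,-0.03,0.005],[2,0,0],100],[[0.01,-0.07,0.01],[5,0,0],100],[[0.02,-0.115,0.017],[8,0,0],100],[[0.025,-0.16,0.024],[11,0,0],100],[[0.03,-0.195,0.029],[13.3,0,0],100],[[0.031,-0.215,0.032],[13.3,0,0],100],[[0.031,-0.2204,0.0326],[13.3,0,0],100],[[0.031,-0.2204,0.0326],[13.3,0,0],100],[[0.031,-0.2204,0.0326],[13.3,0,0],100],[[0.031,-0.2204,0.0326],[13.3,0,0],100]]'; python3 -c "
from h import *
to((.589,.1137,.073,15))"
```

```text
t: 2.1
eef_pos: [0.5885, 0.1146, 0.2003]
tool_rot: [-0.093, 0.701, 0.093, 0.701]
ft_force: [0.4, 0.8, -0.1]
width: 1.005
t 2.1 pos [0.5885 0.1146 0.2003] yaw 15.1 q6 -0.11 w 1.00 f [ 0.4  0.8 -0.1] down [ 0.    -0.001 -1.   ]
shift [ 0.1273 -0.0009  0.0002] turn [ 0.1 -0.   0.1] dist 0.127
```

```bash
python3 -m creep '[[[0.015,-0.001,0],[0,0,0],100],[[0.035,-0.001,0],[0,0,0],100],[[0.06,-0.001,0],[0,0,0],100],[[0.085,-0.001,0],[0,0,0],100],[[0.105,-0.001,0],[0,0,0],100],[[0.12,-0.001,0],[0,0,0],100],[[0.127,-0.001,0],[0,0,0],100],[[0.127,-0.001,0],[0,0,0],60],[[0.127,-0.001,0],[0,0,0],40],[[0.127,-0.001,0],[0,0,0],40]]' 50;  python3 -m creep '[[[0,0,0],[0,0,0],40],[[0,0,0],[0,0,0],40],[[0,0,0],[0,0,0],40],[[0,0,0],[0,0,0],40],[[-0.005,0,0],[0,0,0],40],[[-0.02,0,0],[0,0,0],40],[[-0.045,0,0],[0,0,0],40],[[-0.075,0,0],[0,0,0],40],[[-0.1,0,0],[0,0,0],40],[[-0.11,0,0],[0,0,0],40]]';  python3 -c "
from h import *
to((.5525,-.1155,.2,15),(.5525,-.1155,.03,15))"
```

```text
t: 3.1
eef_pos: [0.5892, 0.1136, 0.0745]
tool_rot: [-0.093, 0.7, 0.093, 0.701]
ft_force: [-2.6, 0.0, 3.8]
width: 0.654
t: 4.1
eef_pos: [0.5899, 0.1138, 0.1885]
tool_rot: [-0.093, 0.699, 0.093, 0.703]
ft_force: [-0.6, 0.2, -1.9]
width: 0.657
t 4.1 pos [0.5899 0.1138 0.1885] yaw 15.1 q6 -0.11 w 0.66 f [-0.6  0.2 -1.9] down [ 0.006 -0.    -1.   ]
shift [-0.0116 -0.2117 -0.0958] turn [0.1 0.3 0.1] dist 0.233
shift [ 0.1584 -0.2114 -0.0967] turn [0.1 0.3 0.1] dist 0.281
```

```bash
python3 -m creep '[[[-0.005,-0.02,-0.009],[0,0,0],40],[[-0.011,-0.05,-0.023],[0,0,0],40],[[-0.011,-0.09,-0.041],[0,0,0],40],[[-0.011,-0.13,-0.059],[0,0,0],40],[[-0.011,-0.165,-0.075],[0,0,0],40],[[-0.011,-0.193,-0.087],[0,0.3,0],40],[[-0.011,-0.207,-0.093],[0,0.3,0],40],[[-0.011,-0.2117,-0.0958],[0,0.3,0],40],[[-0.011,-0.2117,-0.0958],[0,0.3,0],40],[[-0.011,-0.2117,-0.0958],[0,0.3,0],40]]'; python3 -c "
from h import *
to((.5525,-.1155,.031,15))"
```

```text
t: 5.1
eef_pos: [0.5527, -0.1145, 0.1993]
tool_rot: [-0.094, 0.701, 0.093, 0.701]
ft_force: [-0.1, -0.2, -0.9]
width: 0.655
t 5.1 pos [ 0.5527 -0.1145  0.1993] yaw 15.1 q6 -0.51 w 0.66 f [-0.1 -0.2 -0.9] down [ 0.001 -0.001 -1.   ]
shift [ 0.1683 -0.0007 -0.0005] turn [0.1 0.  0.1] dist 0.168
```

```bash
python3 -m creep '[[[0.015,0,0],[0,0,0],40],[[0.04,0,0],[0,0,0],40],[[0.07,0,0],[0,0,0],40],[[0.1,0,0],[0,0,0],40],[[0.125,0,0],[0,0,0],40],[[0.145,0,0],[0,0,0],40],[[0.157,0,0],[0,0,0],40],[[0.164,0,0],[0,0,0],40],[[0.168,0,0],[0,0,0],40],[[0.168,0,0],[0,0,0],40]]';python3 -c "
from h import *
to((.5525,-.1155,.031,15))"
```

```text
t: 6.1
eef_pos: [0.5529, -0.1146, 0.0314]
tool_rot: [-0.094, 0.701, 0.093, 0.701]
ft_force: [0.3, 0.3, -2.5]
width: 0.652
t 6.1 pos [ 0.5529 -0.1146  0.0314] yaw 15.2 q6 -0.51 w 0.65 f [ 0.3  0.3 -2.5] down [ 0.001 -0.001 -1.   ]
shift [ 0.0004 -0.0007 -0.0006] turn [0.2 0.  0.1] dist 0.001
```

```bash
python3 -m creep '[[[0.001,0,0],[0,0,0],40],[[0.001,0,0],[0,0,0],40],[[0.002,0,0],[0,0,0],40],[[0.002,0,0],[0,0,0],70],[[0.002,0,0],[0,0,0],80],[[0.002,0,0],[0,0,0],100],[[0.002,0,0],[0,0,0],100],[[0.002,0,0],[0,0,0],100],[[0.002,0,0],[0,0,0],100],[[-0.02,0,0],[0,0,0],100]]';python3 -c "
from h import *
p,d=grab_frame('top');cv2.imwrite('pics/t1.png',cv2.resize(p[120:300,100:480,::-1],(760,360)))
to((.444,.310,.22,15),(.444,.310,.08,15))"
```

```text
t: 7.1
eef_pos: [0.5514, -0.1142, 0.0489]
tool_rot: [-0.093, 0.702, 0.093, 0.7]
ft_force: [-1.0, 0.3, -0.2]
width: 1.001
t 7.2 pos [ 0.5536 -0.1147  0.0543] yaw 15.2 q6 -0.51 w 1.00 f [ 2.4 -1.3  5.6] down [ 0.002 -0.002 -1.   ]
shift [-0.1666  0.4383  0.0056] turn [0.2 0.1 0.1] dist 0.469
shift [-0.0266  0.4386  0.0054] turn [0.2 0.1 0.1] dist 0.439
```

View pics/t1.png

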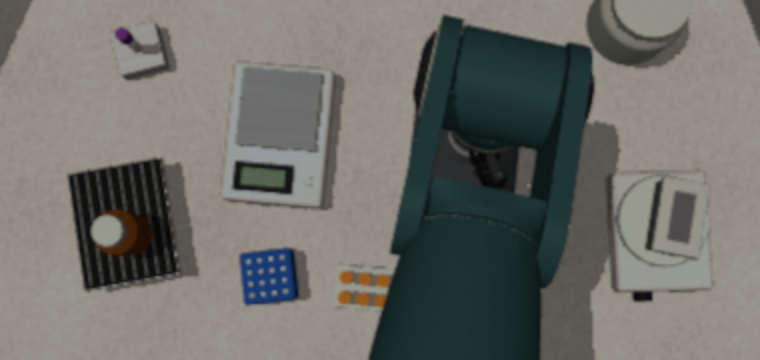

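The pan is empty, and the beaker is in the tray, hidden under the arm. Next I go to the bottle.

```bash
python3 -m creep '[[[-0.02,0,0],[0,0,0],100],[[-0.06,0,0],[0,0,0],100],[[-0.105,0.01,0],[0,0,0],100],[[-0.14,0.04,0.001],[0,0,0],100],[[-0.16,0.08,0.001],[0,0,0],100],[[-0.1666,0.125,0.002],[0,0,0],100],[[-0.1666,0.17,0.002],[0,0,0],100],[[-0.1666,0.215,0.003],[0,0,0],100],[[-0.1666,0.26,0.003],[0,0,0],100],[[-0.1666,0.3,0.004],[0,0,0],100]]';python3 -c "
from h import *
to((.444,.310,.22,15))"
```

```text
t: 8.15
eef_pos: [0.4777, 0.178, 0.2206]
tool_rot: [-0.094, 0.7, 0.093, 0.702]
ft_force: [0.0, -0.6, -0.6]
width: 1.001
t 8.2 pos [0.4777 0.178  0.2206] yaw 15.2 q6 0.04 w 1.00 f [ 0.  -0.6 -0.6] down [ 0.003 -0.001 -1.   ]
shift [0.0003 0.1362 0.002 ] turn [0.2 0.2 0.1] dist 0.136
```

```bash
python3 -m creep '[[[0,0.035,0],[0,0,0],100],[[0,0.07,0.001],[0,0,0],100],[[0,0.1,0.002],[0,0.2,0],100],[[0,0.123,0.002],[0,0.2,0],100],[[0,0.133,0.002],[0,0.2,0],100],[[0,0.136,0.002],[0,0.2,0],100],[[0,0.136,0.002],[0,0.2,0],100],[[0,0.136,0.002],[0,0.2,0],100],[[0,0.136,0.002],[0,0.2,0],100],[[0,0.136,0.002],[0,0.2,0],100]]';python3 -c "
from h import *
p,d=grab_frame('scene');cv2.imwrite('pics/s1.png',p[:,:,::-1]);
Q=cloud('scene',d).reshape(-1,3);q=Q[(np.hypot(*(Q[:,:2]-[.5525,-.1155]).T)<.06)&(Q[:,2]>.07)&(Q[:,2]<.1)];print(len(q),np.median(q[:,2]),cv2.minEnclosingCircle(q[:,:2].astype(np.float32)))
to((.444,.310,.079,15))"
```

```text
t: 9.15
eef_pos: [0.4443, 0.3092, 0.2204]
tool_rot: [-0.094, 0.701, 0.092, 0.701]
ft_force: [0.1, 0.7, -0.4]
width: 0.999
295 0.0792716721445813 ((0.5526306629180908, -0.11398247629404068), 0.030273379758000374)
t 9.2 pos [0.4443 0.3093 0.2204] yaw 15.1 q6 0.30 w 1.00 f [-0.5  0.3  0. ] down [-0.    -0.002 -1.   ]
shift [0.1414 0.001  0.    ] turn [ 0.1 -0.   0.1] dist 0.141
```

View pics/s1.png

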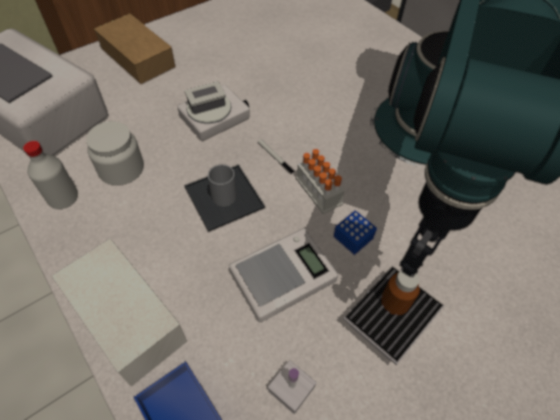

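The beaker stands upright in the tray at (222,185), which works out to (.553,-.114). The gripper is above the bottle, so I'll descend, grip and lift.

```bash
python3 -m creep '[[[0.015,0.001,0],[0,0,0],100],[[0.035,0.001,0],[0,0,0],100],[[0.065,0.001,0],[0,0,0],100],[[0.095,0.001,0],[0,0,0],100],[[0.12,0.001,0],[0,0,0],100],[[0.134,0.001,0],[0,0,0],100],[[0.1414,0.001,0],[0,0,0],100],[[0.1414,0.001,0],[0,0,0],100],[[0.1414,0.001,0],[0,0,0],60],[[0.1414,0.001,0],[0,0,0],40]]' 60;  python3 -m creep '[[[0,0,0],[0,0,0],35],[[0,0,0],[0,0,0],35],[[0,0,0],[0,0,0],35],[[0,0,0],[0,0,0],35],[[0,0,0],[0,0,0],35],[[-0.005,0,0],[0,0,0],35],[[-0.02,0,0],[0,0,0],35],[[-0.045,0,0],[0,0,0],35],[[-0.075,0,0],[0,0,0],35],[[-0.1,0,0],[0,0,0],35]]';  python3 -c "
from h import *
to((.5965,.122,.2,15),(.5965,.122,.082,15))"
```

```text
t: 10.2
eef_pos: [0.4445, 0.3103, 0.0802]
tool_rot: [-0.094, 0.7, 0.093, 0.701]
ft_force: [0.2, -0.1, -0.2]
width: 0.69
t: 11.2
eef_pos: [0.4443, 0.3104, 0.1827]
tool_rot: [-0.094, 0.7, 0.093, 0.702]
ft_force: [0.2, 0.0, -1.3]
width: 0.613
t 11.2 pos [0.4443 0.3104 0.1827] yaw 15.1 q6 0.30 w 0.61 f [ 0.2  0.  -1.3] down [ 0.002 -0.001 -1.   ]
shift [-0.0168 -0.2217  0.0977] turn [0.1 0.1 0.1] dist 0.243
shift [ 0.1012 -0.2215  0.0975] turn [0.1 0.1 0.1] dist 0.262
```

```bash
python3 -m creep '[[[-0.005,-0.02,0.009],[0,0,0],35],[[-0.01,-0.055,0.024],[0,0,0],35],[[-0.017,-0.095,0.042],[0,0,0],35],[[-0.017,-0.135,0.06],[0,0,0],35],[[-0.017,-0.172,0.076],[0,0,0],35],[[-0.017,-0.2,0.088],[0,0,0],35],[[-0.017,-0.215,0.095],[0,0,0],35],[[-0.017,-0.2217,0.0977],[0,0,0],35],[[-0.017,-0.2217,0.0977],[0,0,0],35],[[-0.017,-0.2217,0.0977],[0,0,0],35]]'; python3 -c "
from h import *
to((.5965,.122,.0815,15))"
```

```text
t: 12.2
eef_pos: [0.596, 0.1228, 0.2004]
tool_rot: [-0.094, 0.7, 0.093, 0.702]
ft_force: [-0.7, 0.4, -2.7]
width: 0.618
t 12.2 pos [0.596  0.1228 0.2004] yaw 15.2 q6 -0.10 w 0.62 f [-0.7  0.4 -2.7] down [ 0.002 -0.    -1.   ]
shift [ 0.1189 -0.0008  0.    ] turn [0.2 0.1 0.1] dist 0.119
```

```bash
python3 -m creep '[[[0.015,-0.001,0],[0,0,0],35],[[0.035,-0.001,0],[0,0,0],35],[[0.06,-0.001,0],[0,0,0],35],[[0.085,-0.001,0],[0,0,0],35],[[0.102,-0.001,0],[0,0,0],35],[[0.113,-0.001,0],[0,0,0],35],[[0.117,-0.001,0],[0,0,0],35],[[0.119,-0.001,0],[0,0,0],35],[[0.119,-0.001,0],[0,0,0],35],[[0.119,-0.001,0],[0,0,0],35]]';python3 -c "
from h import *
to((.5965,.122,.081,15))"
```

```text
t: 13.2
eef_pos: [0.5969, 0.1219, 0.0824]
tool_rot: [-0.094, 0.7, 0.093, 0.702]
ft_force: [0.7, -0.7, -2.0]
width: 0.613
t 13.2 pos [0.5969 0.1219 0.0824] yaw 15.2 q6 -0.10 w 0.61 f [ 0.7 -0.7 -2. ] down [ 0.003 -0.    -1.   ]
shift [ 0.0014  0.0002 -0.0004] turn [0.2 0.2 0.1] dist 0.001
```

```bash
python3 -m creep '[[[0.001,0,0],[0,0,0],35],[[0.002,0,0],[0,0,0],35],[[0.0025,0,0],[0,0,0],35],[[0.0025,0,0],[0,0,0],65],[[0.0025,0,0],[0,0,0],75],[[0.0025,0,0],[0,0,0],100],[[0.0025,0,0],[0,0,0],100],[[0.0025,0,0],[0,0,0],100],[[0.0025,0,0],[0,0,0],100],[[-0.015,0,0],[0,0,0],100]]';python3 -m creep '[[[-0.02,0,0],[0,0,0],100],[[-0.055,0,0],[0,0,0],100],[[-0.09,0,0],[0,0,0],100],[[-0.115,-0.02,0],[0,0,0],100],[[-0.12,-0.06,0],[0,0,0],100],[[-0.12,-0.105,0],[0,0,0],100],[[-0.12,-0.15,0],[0,0,0],100],[[-0.12,-0.19,0],[0,0,0],100],[[-0.12,-0.22,0],[0,0,0],100],[[-0.12,-0.24,0],[0,0,0],100]]';python3 -c "
from h import *
p,d=grab_frame('scene');cv2.imwrite('pics/s2.png',p[:,:,::-1]);
Q=cloud('scene',d).reshape(-1,3);q=Q[(np.hypot(*(Q[:,:2]-[.5965,.122]).T)<.05)&(Q[:,2]>.138)&(Q[:,2]<.16)];print(len(q),np.median(q[:,2]),cv2.minEnclosingCircle(q[:,:2].astype(np.float32)))
to((.4453,-.358,.2,77.5))"
```

```text
t: 14.2
eef_pos: [0.5958, 0.1217, 0.0957]
tool_rot: [-0.094, 0.701, 0.093, 0.701]
ft_force: [-0.4, 0.9, 0.7]
width: 0.997
t: 15.2
eef_pos: [0.6589, -0.1119, 0.2171]
tool_rot: [-0.093, 0.701, 0.092, 0.701]
ft_force: [0.6, 0.4, 0.3]
width: 0.996
315 0.14539043000927282 ((0.5974599719047546, 0.12280455231666565), 0.018610458821058273)
t 15.2 pos [ 0.6593 -0.1135  0.2167] yaw 15.1 q6 -0.47 w 1.00 f [ 0.3 -3.2 -1.5] down [ 0.    -0.002 -1.   ]
shift [ 0.0171 -0.1804 -0.2701] turn [-62.4  -0.1   0.1] dist 0.325
```

View pics/s2.png

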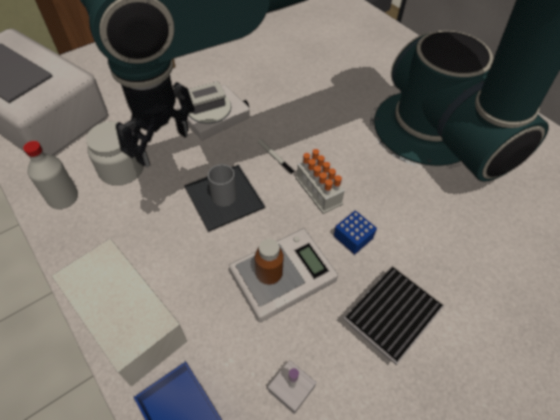

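The bottle stands on the pan, with its cap at (.5975,.123). The mat is clear now, with corners near (344,318), (394,268), (442,305) and (395,358). Next is the box.

```bash
python3 -m creep '[[[0,-0.012,-0.018],[-4,0,0],100],[[0,-0.035,-0.052],[-12,0,0],100],[[0,-0.06,-0.09],[-20,0,0],100],[[0.005,-0.085,-0.128],[-28,0,0],100],[[0.01,-0.11,-0.165],[-36,0,0],100],[[0.015,-0.135,-0.202],[-44,0,0],100],[[0.017,-0.155,-0.232],[-52,0,0],100],[[0.017,-0.17,-0.255],[-58,0,0],100],[[0.017,-0.178,-0.266],[-61,0,0],100],[[0.017,-0.1804,-0.2701],[-62.4,0,0],100]]';python3 -c "
from h import *
print(atz('scene',(393.7,312.3),.048))
to((.4453,-.358,.2,77.5),(.4453,-.358,.064,77.5))"
```

```text
t: 16.25
eef_pos: [0.4446, -0.3585, 0.201]
tool_rot: [-0.444, 0.552, 0.442, 0.551]
ft_force: [0.0, -0.1, 0.2]
width: 0.997
[0.45949426 0.32322523 0.048     ]
t 16.2 pos [ 0.4446 -0.3585  0.201 ] yaw 77.5 q6 -2.08 w 1.00 f [ 0.  -0.1  0.2] down [ 0.001 -0.002 -1.   ]
shift [ 0.001  -0.0006  0.0007] turn [ 0.  -0.1  0.1] dist 0.001
shift [ 0.137  -0.0004  0.0009] turn [ 0.  -0.1  0.1] dist 0.137
```

```bash
python3 -m creep '[[[0.015,0,0.001],[0,0,0],100],[[0.035,0,0.001],[0,0,0],100],[[0.06,0,0.001],[0,0,0],100],[[0.09,0,0.001],[0,0,0],100],[[0.115,0,0.001],[0,0,0],100],[[0.13,0,0.001],[0,0,0],100],[[0.138,0,0.001],[0,0,0],100],[[0.138,0,0.001],[0,0,0],100],[[0.138,0,0.001],[0,0,0],60],[[0.138,0,0.001],[0,0,0],40]]' 50;  python3 -m creep '[[[0,0,0],[0,0,0],35],[[0,0,0],[0,0,0],35],[[0,0,0],[0,0,0],35],[[0,0,0],[0,0,0],35],[[0,0,0],[0,0,0],35],[[-0.005,0,0],[0,0,0],35],[[-0.02,0,0],[0,0,0],35],[[-0.045,0,0],[0,0,0],35],[[-0.075,0,0],[0,0,0],35],[[-0.1,0,0],[0,0,0],35]]';  python3 -c "
from h import *
p,d=grab_frame('scene');cv2.imwrite('pics/s3.png',cv2.resize(p[:200,80:330,::-1],None,fx=2.5,fy=2.5));
to((.458,.321,.2,77.5),(.458,.321,.2,98))"
```

```text
t: 17.25
eef_pos: [0.4454, -0.3582, 0.0643]
tool_rot: [-0.444, 0.551, 0.441, 0.551]
ft_force: [-0.1, -0.1, 0.8]
width: 0.693
t: 18.25
eef_pos: [0.4453, -0.3579, 0.1669]
tool_rot: [-0.445, 0.551, 0.441, 0.551]
ft_force: [0.0, 0.6, -1.5]
width: 0.642
t 18.3 pos [ 0.4462 -0.3587  0.1713] yaw 77.5 q6 -2.07 w 0.64 f [ 0.7 -0.9  4. ] down [ 0.007 -0.007 -1.   ]
shift [-0.0336  0.135   0.666 ] turn [ 0.  -0.3  0.5] dist 0.68
shift [-0.0336  0.135   0.666 ] turn [-20.5  -0.4   0.4] dist 0.68
```

View pics/s3.png

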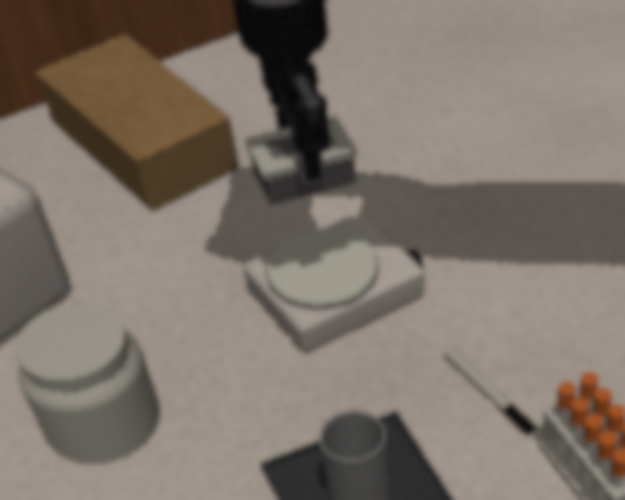

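The box hangs level in the grip, and the plate is clear. I carry it to the mat in two calls.

```bash
python3 -m creep '[[[-0.01,0.002,0.01],[0,-0.3,0.4],35],[[-0.02,0.006,0.03],[0,-0.3,0.4],35],[[-0.03,0.014,0.068],[0,-0.3,0.4],35],[[-0.0336,0.022,0.108],[0,-0.3,0.4],35],[[-0.0336,0.03,0.15],[0,-0.3,0.4],35],[[-0.0336,0.039,0.192],[0,-0.3,0.4],35],[[-0.0336,0.047,0.234],[0,-0.3,0.4],35],[[-0.0336,0.056,0.276],[0,-0.3,0.4],35],[[-0.0336,0.064,0.316],[0,-0.3,0.4],35],[[-0.0336,0.072,0.354],[0,-0.3,0.4],35]]';python3 -c "
from h import *
to((.458,.321,.2,77.5))"
```

```text
t: 19.3
eef_pos: [0.4517, 0.0045, 0.2033]
tool_rot: [-0.443, 0.551, 0.442, 0.552]
ft_force: [0.7, -1.1, -1.6]
width: 0.645
t 19.3 pos [0.4517 0.0045 0.2033] yaw 77.5 q6 -1.40 w 0.64 f [ 0.7 -1.1 -1.6] down [ 0.002 -0.001 -1.   ]
shift [0.003  0.0622 0.3104] turn [ 0.  -0.   0.1] dist 0.317
```

Now I also look at the plate from the top.

```bash
python3 -m creep '[[[0,0.007,0.035],[0,0,0],35],[[0,0.015,0.075],[0,0,0],35],[[0,0.023,0.117],[0,0,0],35],[[0,0.032,0.16],[0,0,0],35],[[0,0.04,0.2],[0,0,0],35],[[0.003,0.048,0.24],[0,0,0],35],[[0.003,0.055,0.275],[0,0,0],35],[[0.003,0.06,0.298],[0,0,0],35],[[0.003,0.062,0.308],[0,0,0],35],[[0.003,0.0622,0.3104],[0,0,0],35]]';python3 -c "
from h import *
p,d=grab_frame('top');cv2.imwrite('pics/t2.png',cv2.resize(p[195:275,390:470,::-1],(560,560),interpolation=cv2.INTER_CUBIC))
to((.458,.321,.2,77.5),(.458,.321,.066,77.5))"
```

```text
t: 20.3
eef_pos: [0.4579, 0.3215, 0.2004]
tool_rot: [-0.444, 0.551, 0.442, 0.551]
ft_force: [-1.1, -0.0, -1.1]
width: 0.644
t 20.4 pos [0.458  0.321  0.2003] yaw 77.6 q6 -0.79 w 0.64 f [-0.9 -0.1 -0.8] down [ 0.002 -0.001 -1.   ]
shift [ 0.0003 -0.     -0.    ] turn [ 0.1 -0.   0.1] dist 0.0
shift [0.1343 0.0003 0.    ] turn [ 0.1 -0.   0.1] dist 0.134
```

View pics/t2.png

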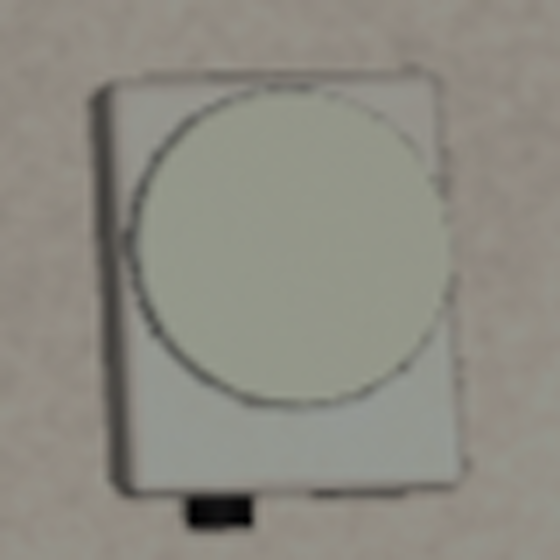

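The plate's circle spans columns 132 to 452 and rows 87 to 405 in the crop, so its centre is pixel (431.3,229.7). Now I lower the box.

```bash
python3 -m creep '[[[0.015,0,0],[0,0,0],35],[[0.04,0,0],[0,0,0],35],[[0.07,0,0],[0,0,0],35],[[0.095,0,0],[0,0,0],35],[[0.115,0,0],[0,0,0],35],[[0.126,0,0],[0,0,0],35],[[0.132,0,0],[0,0,0],35],[[0.1343,0,0],[0,0,0],35],[[0.1343,0,0],[0,0,0],35],[[0.1343,0,0],[0,0,0],35]]';python3 -c "
from h import *
print(atz('top',(431.3,229.7),.048))
to((.458,.321,.064,77.5))"
```

```text
t: 21.35
eef_pos: [0.4586, 0.3211, 0.0669]
tool_rot: [-0.444, 0.55, 0.442, 0.552]
ft_force: [-0.2, 0.7, -2.1]
width: 0.645
[ 0.443878   -0.35106992  0.048     ]
t 21.4 pos [0.4586 0.3211 0.0669] yaw 77.6 q6 -0.79 w 0.65 f [-0.2  0.7 -2.1] down [ 0.003 -0.    -1.   ]
shift [ 0.0029  0.0006 -0.0002] turn [0.1 0.  0.2] dist 0.003
```

```bash
python3 -m creep '[[[0.001,0,0],[0,0,0],35],[[0.002,0,0],[0,0,0],35],[[0.003,0,0],[0,0,0],35],[[0.003,0,0],[0,0,0],70],[[0.003,0,0],[0,0,0],80],[[0.003,0,0],[0,0,0],100],[[0.003,0,0],[0,0,0],100],[[0.003,0,0],[0,0,0],100],[[0.003,0,0],[0,0,0],100],[[-0.015,0,0],[0,0,0],100]]';python3 -m creep '[[[-0.02,0,0],[0,0,0],100],[[-0.055,0,0],[0,0,0],100],[[-0.095,0,0],[0,0,0],100],[[-0.125,0,-0.02],[0,0,0],100],[[-0.13,0,-0.06],[0,0,0],100],[[-0.13,0,-0.105],[0,0,0],100],[[-0.13,0,-0.15],[0,0,0],100],[[-0.13,0,-0.195],[0,0,0],100],[[-0.13,0,-0.235],[0,0,0],100],[[-0.13,0,-0.26],[0,0,0],100]]';python3 -c "
from h import *
for n in ('scene','top'):
  p,d=grab_frame(n);cv2.imwrite(f'pics/{n}4.png',p[:,:,::-1])
  Q=cloud(n,d).reshape(-1,3)
  for c,r,lo,hi in (((.458,.321),.07,.08,.1),((.5525,-.1155),.06,.07,.1)):
    q=Q[(np.hypot(*(Q[:,:2]-c).T)<r)&(Q[:,2]>lo)&(Q[:,2]<hi)];print(n,len(q),np.median(q[:,2]),cv2.minAreaRect(q[:,:2].astype(np.float32)))
to((.5525,-.1145,.2,15),(.5525,-.1145,.2,77.5))"
```

```text
t: 22.35
eef_pos: [0.4576, 0.3204, 0.0799]
tool_rot: [-0.444, 0.552, 0.442, 0.551]
ft_force: [-1.2, -0.1, 0.5]
width: 1.0
t: 23.35
eef_pos: [0.4009, 0.0648, 0.2107]
tool_rot: [-0.443, 0.552, 0.442, 0.551]
ft_force: [0.5, 0.5, 0.1]
width: 1.0
scene 1574 0.08866211624360304 ((0.458636999130249, 0.32121723890304565), (0.05673104524612427, 0.09134498238563538), 77.39901733398438)
scene 292 0.07945094323240923 ((0.5540530681610107, -0.11385541409254074), (0.05782248079776764, 0.05703514441847801), 74.18771362304688)
top 884 0.08880330405263591 ((0.4602065086364746, 0.32164180278778076), (0.056691329926252365, 0.08990119397640228), 77.57430267333984)
top 134 0.08335307905093488 ((0.5536134243011475, -0.11451335996389389), (0.056300923228263855, 0.05557216703891754), 87.7371826171875)
t 23.4 pos [0.4012 0.0647 0.2108] yaw 77.4 q6 -1.25 w 1.00 f [-0.1  0.5 -0.9] down [ 0.001 -0.003 -1.   ]
shift [ 0.0115 -0.1868 -0.1418] turn [62.4 -0.1  0.2] dist 0.235
shift [ 0.0115 -0.1868 -0.1418] turn [-0.1 -0.1  0.1] dist 0.235
```

View pics/scene4.png

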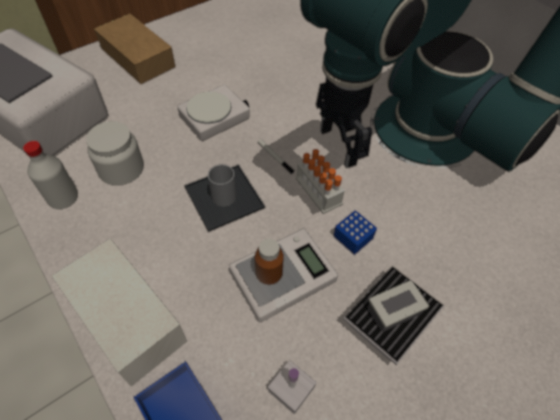

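The box is centred on the mat at about (398,303), and the bottle and the beaker are unchanged. Next is the beaker.

```bash
python3 -m creep '[[[0,-0.02,-0.015],[0,0,0],100],[[0,-0.05,-0.038],[0,0,0],100],[[0,-0.085,-0.065],[0,0,0],100],[[0.005,-0.12,-0.091],[0,0,0],100],[[0.01,-0.15,-0.114],[0,0,0],100],[[0.0115,-0.173,-0.132],[0,0,0],100],[[0.0115,-0.184,-0.14],[0,0,0],100],[[0.0115,-0.188,-0.142],[0,0,0],100],[[0.0115,-0.188,-0.142],[0,0,0],100],[[0.0115,-0.188,-0.142],[0,0,0],100]]' 50;python3 -c "
from h import *
to((.5533,-.1143,.03,77.5))"
```

```text
t: 24.45
eef_pos: [0.5533, -0.114, 0.2003]
tool_rot: [-0.443, 0.552, 0.441, 0.552]
ft_force: [-0.3, 0.1, -0.6]
width: 1.003
t 24.4 pos [ 0.5533 -0.114   0.2003] yaw 77.4 q6 -1.60 w 1.00 f [-0.3  0.1 -0.6] down [ 0.002 -0.002 -1.   ]
shift [ 0.1703  0.0004 -0.    ] turn [-0.1 -0.1  0.1] dist 0.17
```

```bash
python3 -m creep '[[[0.02,0,0],[0,0,0],100],[[0.05,0,0],[0,0,0],100],[[0.085,0,0],[0,0,0],100],[[0.12,0,0],[0,0,0],100],[[0.145,0,0],[0,0,0],100],[[0.16,0,0],[0,0,0],100],[[0.168,0,0],[0,0,0],100],[[0.1703,0,0],[0,0,0],100],[[0.1703,0,0],[0,0,0],60],[[0.1703,0,0],[0,0,0],40]]' 50;  python3 -m creep '[[[0,0,0],[0,0,0],35],[[0,0,0],[0,0,0],35],[[0,0,0],[0,0,0],35],[[0,0,0],[0,0,0],35],[[-0.005,0,0],[0,0,0],35],[[-0.02,0,0],[0,0,0],35],[[-0.05,0,0],[0,0,0],35],[[-0.085,0,0],[0,0,0],35],[[-0.12,0,0],[0,0,0],35],[[-0.15,0,0],[0,0,0],35]]';  python3 -c "
from h import *
to((.4438,-.351,.2,77.5))"
```

```text
t: 25.45
eef_pos: [0.5542, -0.1144, 0.0312]
tool_rot: [-0.444, 0.551, 0.441, 0.552]
ft_force: [0.2, 0.2, 0.9]
width: 0.692
t: 26.45
eef_pos: [0.5537, -0.114, 0.1845]
tool_rot: [-0.444, 0.551, 0.44, 0.552]
ft_force: [0.4, 0.2, -1.2]
width: 0.664
t 26.4 pos [ 0.5537 -0.114   0.1845] yaw 77.4 q6 -1.60 w 0.66 f [ 0.4  0.2 -1.2] down [ 0.005 -0.003 -1.   ]
shift [-0.0153  0.0556 -0.2553] turn [-0.1 -0.1  0.3] dist 0.262
```

```bash
python3 -m creep '[[[-0.005,0.004,-0.02],[0,0,0.3],35],[[-0.012,0.012,-0.055],[0,0,0.3],35],[[-0.015,0.021,-0.098],[0,0,0.3],35],[[-0.015,0.031,-0.142],[0,0,0.3],35],[[-0.015,0.04,-0.185],[0,0,0.3],35],[[-0.015,0.048,-0.22],[0,0,0.3],35],[[-0.015,0.053,-0.243],[0,0,0.3],35],[[-0.015,0.055,-0.252],[0,0,0.3],35],[[-0.015,0.0556,-0.2553],[0,0,0.3],35],[[-0.015,0.0556,-0.2553],[0,0,0.3],35]]';  python3 -c "
from h import *
to((.4438,-.351,.076,77.5))"
```

```text
t: 27.45
eef_pos: [0.4441, -0.3507, 0.2002]
tool_rot: [-0.443, 0.552, 0.442, 0.551]
ft_force: [0.7, -0.7, -2.2]
width: 0.665
t 27.4 pos [ 0.4441 -0.3507  0.2002] yaw 77.4 q6 -2.06 w 0.66 f [ 0.7 -0.7 -2.2] down [ 0.    -0.002 -1.   ]
shift [ 1.242e-01  3.000e-04 -1.000e-04] turn [-0.1 -0.1  0. ] dist 0.124
```

```bash
python3 -m creep '[[[0.015,0,0],[0,0,0],35],[[0.035,0,0],[0,0,0],35],[[0.06,0,0],[0,0,0],35],[[0.085,0,0],[0,0,0],35],[[0.105,0,0],[0,0,0],35],[[0.116,0,0],[0,0,0],35],[[0.122,0,0],[0,0,0],35],[[0.124,0,0],[0,0,0],35],[[0.124,0,0],[0,0,0],35],[[0.124,0,0],[0,0,0],35]]';  python3 -c "
from h import *
to((.4438,-.351,.0745,77.5))"
```

```text
t: 28.45
eef_pos: [0.4445, -0.3512, 0.077]
tool_rot: [-0.443, 0.552, 0.441, 0.551]
ft_force: [-0.2, -0.5, -1.4]
width: 0.662
t 28.4 pos [ 0.4445 -0.3512  0.077 ] yaw 77.4 q6 -2.06 w 0.66 f [-0.2 -0.5 -1.4] down [ 0.001 -0.003 -1.   ]
shift [0.0025 0.0007 0.    ] turn [-0.1 -0.1  0.1] dist 0.003
```

```bash
python3 -m creep '[[[0.001,0,0],[0,0,0],35],[[0.002,0,0],[0,0,0],35],[[0.0025,0,0],[0,0,0],35],[[0.0025,0,0],[0,0,0],70],[[0.0025,0,0],[0,0,0],80],[[0.0025,0,0],[0,0,0],100],[[0.0025,0,0],[0,0,0],100],[[0.0025,0,0],[0,0,0],100],[[0.0025,0,0],[0,0,0],100],[[-0.015,0,0],[0,0,0],100]]';python3 -m creep '[[[-0.02,0,0],[0,0,0],100],[[-0.055,0,0],[0,0,0],100],[[-0.095,0,0],[0,0,0],100],[[-0.125,0,0.02],[0,0,0],100],[[-0.13,0,0.06],[0,0,0],100],[[-0.13,0,0.105],[0,0,0],100],[[-0.13,0,0.145],[0,0,0],100],[[-0.13,0,0.175],[0,0,0],100],[[-0.13,0,0.19],[0,0,0],100],[[-0.13,0,0.19],[0,0,0],100]]';python3 -c "
from h import *
for n in ('scene','top'):
  p,d=grab_frame(n);cv2.imwrite(f'pics/{n}5.png',p[:,:,::-1])
  Q=cloud(n,d).reshape(-1,3)
  for c,r,lo,hi in (((.4438,-.351),.06,.115,.14),((.458,.321),.07,.08,.1),((.5965,.122),.05,.138,.16)):
    q=Q[(np.hypot(*(Q[:,:2]-c).T)<r)&(Q[:,2]>lo)&(Q[:,2]<hi)];print(n,len(q),np.median(q[:,2]) if len(q) else '',cv2.minAreaRect(q[:,:2].astype(np.float32)) if len(q) else '')
to()"
```

```text
t: 29.45
eef_pos: [0.4436, -0.3504, 0.09]
tool_rot: [-0.442, 0.552, 0.442, 0.551]
ft_force: [-0.5, -0.2, -0.5]
width: 1.001
t: 30.45
eef_pos: [0.4854, -0.1637, 0.22]
tool_rot: [-0.443, 0.552, 0.443, 0.551]
ft_force: [0.3, -0.2, 0.9]
width: 0.999
scene 258 0.12357612657654943 ((0.4452129602432251, -0.35046014189720154), (0.060831114649772644, 0.05535660684108734), 66.6927261352539)
scene 1572 0.08871152885461653 ((0.4586144685745239, 0.3209766447544098), (0.05692685395479202, 0.09221324324607849), 77.56758117675781)
scene 309 0.14540296307848574 ((0.5979090929031372, 0.12270326912403107), (0.03513491153717041, 0.03351011127233505), 53.758277893066406)
top 14 0.12868080735140386 ((0.4357146918773651, -0.3762150704860687), (0.003474877681583166, 0.022027714177966118), 67.93283081054688)
top 883 0.08864462097219782 ((0.4602046608924866, 0.3216763138771057), (0.05708911642432213, 0.09005066752433777), 77.922119140625)
top 194 0.1456771547996745 ((0.5988894104957581, 0.1221533715724945), (0.034510791301727295, 0.03401666507124901), 88.38601684570312)
t 30.6 pos [ 0.4851 -0.1654  0.2198] yaw 77.5 q6 -1.73 w 1.00 f [-0.1  0.4  0.3] down [-0.002 -0.001 -1.   ]
```

View pics/scene5.png

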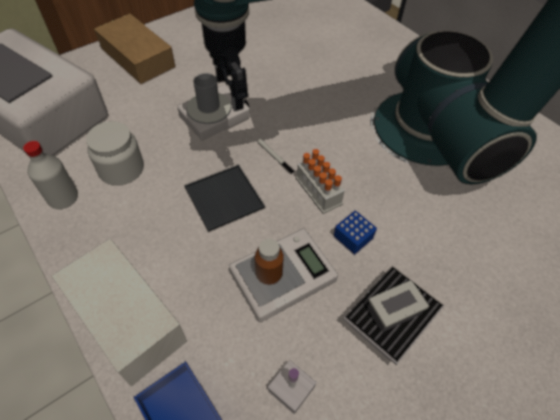

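View pics/top5.png

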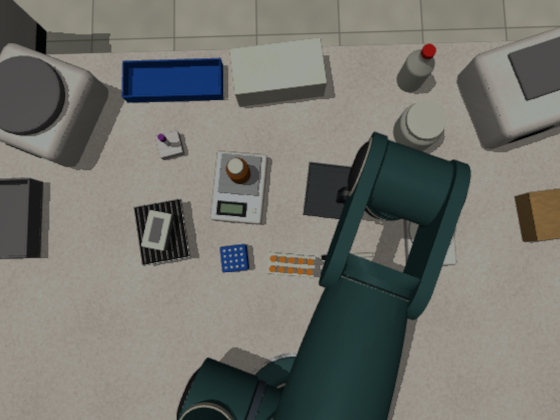

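All three stand upright on their devices, within about 3 mm of centre. The rack (292,265) and the tip box (234,258) have not moved, and the gripper is clear, so I hand in.

```bash
python3 -c "
from bench import ctrl
print(ctrl.hand_in())"
```

```text
the job is handed in; nothing more can be done
None
```

The swap is done and handed in at about t = 31 s; `ctrl.hand_in()` gives no verdict. I parked the beaker in the tray, moved the bottle to the balance and the staining box to the rocker, then moved the beaker on to the stirrer.

| Item | Measured position (x, y), m | Measured centre of its surface, m | Offset |
|---|---|---|---|
| Beaker on the stirrer plate | (.445, -.350) | (.444, -.351) | about 2 mm |
| Bottle on the balance pan | (.598, .1225) | (.5965, .122) | about 2 mm |
| Staining box on the rocker mat | (.459, .321) | (.458, .321) | about 1–2 mm |

- **Upright and released:** in the last pictures all three looked upright, and the gripper was open, about 0.19 m from the nearest item. The heights of the bottle's and the box's tops matched them resting on their surfaces.
- **Rack and tip box:** by eye in the last pictures they sat where they started; I did not measure them again.
- **Weaker checks:**
  - The arm hid most of the beaker from the top camera, so its final position comes from the scene camera only. That camera put its rim about 4 mm low (.124 m instead of .128 m); before the move it read about 2 mm low.
  - The two camera estimates of the mat's centre differed by about 4 mm, so I used their average.

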